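Nest the guide angles in the stitcher bench rack

ROBOT

A 7-joint arm with a two-finger parallel gripper is mounted at the origin on the work surface. World frame = base frame: x ahead of the robot, y to its left, z up, the work surface at z = 0. Lengths are in m, angles in rad, forces in N, time in s.
With the tool pointing down it reaches from about 0.4 to 0.85 m from the base axis. Payload 4.5 kg.
Tool frame: the origin (TCP) lies at the very end of the fingers, on their centre line; the grasp point (between the pads) lies 19 mm behind it; z points along the fingers, y is the line along which they close (so a half turn about z gives the same grasp; the last joint's range is limited). The gripper opens to 85 mm and grips with 20 to 120 N. Pads are 22 mm wide; open, the fingers measure 114 mm over their backs; the gripper's body (76 mm by 85 mm) begins 54 mm behind the grasp point. The pads swing forward as they close: fully open they stand 13 mm farther back than shut.
Start: joints at [-1.087, 0.689, -0.195, 1.565, 0.157, 0.902, -0.215], TCP at [0.272, 0.563, 0.231] pointing down, gripper open.
Joint ranges: [-3.01, 3.01], [-0.46, 2.08], [-1.47, 1.51], [0.13, 2.56], [-1, 4.14], [0.04, 2.09], [-2.66, 2.66]. Speed limits (rad/s): [2.57, 2.57, 3.14, 3.14, 3.14, 3.14, 3.14].

INTERFACE

Orientations are given as a rotation vector (axis times angle).
In Python, from bench import robot, cams gives the robot as it stands.
- The arm moves only by the tool servo_tool, never from a script. Its arguments are lists of equal length, an entry for each row: "linear": the shift along the world's x, y, z in cm, a list of three; "twist": the turn about the world's z in rad; "jaw": the closure, from -1 (fully open) to 1 (shut). In form: {"linear": [[tx, ty, tz], ...], "twist": [twist, ...], "jaw": [jaw, ...]}. A call has 1 to 12 rows; each row shifts and turns the commanded pose from where the row before left it; what a row does not reach is not made up. A row lasts 1/8 s, in which the tool goes at most 62.5 mm and 10.7 degrees, less where a joint would pass 70% of its speed; a pose out of reach is approached as far as the arm can. A call with a gripper value outside its range is refused whole. The fingers move at their own pace and stop on an object; "squeeze" is the grip in N (left out, the last holds). Time passes only in rows, so rows that do not move let the fingers close. It gives the time, the measured TCP pose, the force, the opening and the grip force at its end, in the units of the state.
- robot.sense(): the state, without advancing time (a new reading comes with each control period).
- cams.read_camera(name): name is "side" or "top" or "wrist"; returns a dict with "image" (480x640x3 uint8, red, green, blue), "fov_y" (degrees; the focal length in pixels is half the picture's height over the tangent of half this angle, whatever the lens; pixels are square), "cx", "cy" (the principal point, pixels), "R" (3x3) and "t" (3): a world point X has camera coordinates R X + t; the wrist camera has in their place "mount" (4x4, takes a point from camera to tool coordinates, whose origin is the TCP and whose axes are the flange's). Camera axes: x right, y down, z forward; pixel columns grow to the right and rows downward; lengths in m; the calibration is good to about 2 mm. A picture is of the moment at which its call begins: read the wrist's pose just before it. There is no depth.
- robot.sign_off(): hands the job in; it is judged then, once.
The state is a dict: "time": time; "joint_pos": joint angles; "qd": joint speeds; "joint_torque": joint torques, N m; "tcp_pos": TCP position; "tcp_rot": TCP orientation; "force": force on the tool from outside, world axes, zero at the start; "torque": the same for the moment, N m; "gripper_width": finger opening in m; "grasp_force": force on a finger pad.
Only numpy, scipy, OpenCV 4.12 (cv2) and the standard library are available. Lean on these libraries where they do the work, as an engineer would, in place of code of your own. Each camera call takes 0.05 s, during which the arm holds its last target. There are 200 camera calls.

TASK

Pack the loose angle pieces tightly with the one already in the green rack: the bare metal piece ridge up, feet touching those of the piece in the rack, and the red one flipped, as a V seated in the valley between the two ridges, all three with their ends in line. Close the rack's sliding follower so that the row is squeezed without gaps against the fixed stop, and leave the tin, heel block and brush where they are.

Things in the scene. Friction and masses are not known exactly. Their poses are not given: they have to be found in the camera images.
- rack: Green steel pan fixed on the bench, 250 x 180 mm, floor 6 mm above the bench, lips on the long sides 14 mm high (170 mm between them). Origin: at bench level on its centre line, 150 mm from the near end. x: along the row, away from the robot, to the stop; y across; z up. Row tight: centres of resident at x = 53 mm and ridge at -11 mm, red corner at x = 21, z = 10 mm.
- stop (a point): Foot of the middle of the fixed stop's face, at rack x = 85 mm on the pan's floor. The stop is a dark steel bar across the far end of the pan, 110 mm wide, its top 30 mm above the bench.
- follower (a joint): Travel of the sliding follower along rack x, m: 0 = fully back, grows towards the stop; starts at 0 to 0.03, 0.057 with the row tight. Its face is at rack x = -100 mm + travel. Stays where left; 3 N slides it, up to about 12 N with the pieces. Steel plate 8 mm thick, 90 mm wide, top 25 mm above the bench, with an orange tab 34 mm wide, 8 mm thick.
- tab (a point): Centre of the top edge of the follower's orange tab, 4 mm behind the follower's front face, 57 mm above the bench. Push the tab from behind or pinch it along x.
- resident: Bare metal angle piece in the rack, ridge up like a roof, 0 to 6 mm off the stop. All three alike: 60 mm long, two 45 mm legs at 90 degrees, 4 mm thick, 0.11 to 0.23 kg, a 20 x 20 x 4 mm gusset in the inner corner flush with each end; ridge up 36 mm high, 64 mm over the feet (4 mm high, upright outer faces). Origin: middle of underside; x across, y along length, z up through the ridge.
- ridge: Loose bare metal angle piece, same as the resident, lying on the bench ridge up like a roof. Origin: middle of its underside, x across, y along its 60 mm length, z up through the ridge 36 mm above. Can be gripped by its two ends (60 mm). Each end face is solid over its top 30 mm.
- trough: Loose red angle piece, same section, on one leg with the other upright, like an L. Origin: outer edge of its corner at mid-length. x along the lying leg (4 mm thick, to x = 46 mm), z along the upright leg (to z = 46 mm), y along its 60 mm length. Its ends are solid for x, z = 0 to 22 mm: grip it there, across 60 mm. As a V, corner down, x and z both rise at 45 degrees.
- tin: Bystander: round black polish tin with a brass top, 80 mm across, 30 mm high. Origin: centre of underside.
- heel: Bystander: black rubber heel block, about 95 x 60 x 22 mm. Origin: centre of underside.
- brush: Bystander: wooden shoe brush on its bristles, 50 x 150 x 47 mm. Origin: centre of underside.

How it is judged:
At the end, for the whole second after the job is handed in: Bare pieces ridge up at rack x 53 (+2.5/-3.5) and -11 (+-3.5) mm, level and square to 0.1 rad; red piece a V (45 deg +-0.12 rad), corner at x 21 +-5 mm, at most 13.5 mm above the bench; all within 10 mm of the centre line; follower at 0.0543 or more; all at rest, released (x of resident in the frame of rack between 0.0495 and 0.0555 m and y of resident in the frame of rack between -0.01 and 0.01 m and angle between each of resident, ridge's own z axis and vertical below 0.1 rad and angle between the y axis of each of resident, ridge, trough and the y axis of rack, either way round below 0.1 rad and x of ridge in the frame of rack between -0.0145 and -0.0075 m and y of ridge in the frame of rack between -0.01 and 0.01 m and x of trough in the frame of rack between 0.016 and 0.026 m and y of trough in the frame of rack between -0.01 and 0.01 m and z of trough in the frame of rack below 0.0135 m and angle between trough's own x axis and vertical between 0.665 and 0.905 rad and angle between trough's own z axis and vertical between 0.665 and 0.905 rad and value of joint follower above 0.0543 m and linear speed of each of ridge, trough, resident below 0.02 m/s); the robot touches nothing.
It fails at once if the tin is pushed more than 25 mm (distance of tin from where it was at the start of the episode above 0.025 m).
It fails at once if the heel block is pushed more than 25 mm (distance of heel from where it was at the start of the episode above 0.025 m).
It fails at once if the brush is pushed more than 25 mm (distance of brush from where it was at the start of the episode above 0.025 m).
It also fails if it takes over 67 s, if anything falls off the work surface, if the arm or the gripper's body presses on something with over 40 N, if the wrist force passes 120 N, or if a joint passes its speed limit or range.

## Working session

There is one attempt and no reset: what is moved stays moved. The work goes in short steps, Python scripts to look and compute and a tool call to move; the robot and the scene stay as the last step left them, time stands still between calls to the robot, and variables do not carry over. Pictures are saved under pics/ and viewed, at most 10 in all, crops included, and the job is handed in when it is done.

Besides the shell and the picture viewer there is one more tool, called after "Call:" by a JSON object that holds its "api" and its "payload", one argument or row to a line. servo_tool: Moves the arm, as the interface text tells. Its arguments: {"type":"object","properties":{"linear":{"type":"array","items":{"type":"array","items":{"type":"number"}}},"twist":{"type":"array","items":{"type":"number"}},"jaw":{"type":"array","items":{"type":"number"}},"squeeze":{"type":"number"}},"required":["linear","twist","jaw"]}

```bash
ls; mkdir -p pics
cat > h.py <<'E'
import numpy as np, cv2
from bench import robot, cams
def grab(n):
    s=robot.sense(); c=cams.read_camera(n); c['s']=s; return c
def save(c,f,crop=None,sc=1):
    im=c['image'][:,:,::-1]
    if crop: x0,y0,x1,y1=crop; im=im[y0:y1,x0:x1]
    if sc!=1: im=cv2.resize(im,None,fx=sc,fy=sc,interpolation=cv2.INTER_CUBIC)
    cv2.imwrite('pics/'+f,im)
def RT(c):
    if 'R' in c and c['R'] is not None: return np.array(c['R']),np.array(c['t'])
    T=np.eye(4); T[:3,:3]=cv2.Rodrigues(np.array(c['s']['tcp_rot']))[0]; T[:3,3]=c['s']['tcp_pos']
    M=np.linalg.inv(T@np.array(c['mount'])); return M[:3,:3],M[:3,3]
def K(c):
    f=240/np.tan(np.radians(c['fov_y'])/2); return f
def px(c,X):
    R,t=RT(c); p=R@np.array(X,float)+t; f=K(c); return [c['cx']+f*p[0]/p[2],c['cy']+f*p[1]/p[2]]
def world(c,u,v,z):
    R,t=RT(c); f=K(c); d=R.T@np.array([(u-c['cx'])/f,(v-c['cy'])/f,1]); o=-R.T@t
    return o+d*(z-o[2])/d[2]
E
python3 - <<'E'
from h import *
for n in ['top','side']:
    c=grab(n); save(c,n+'0.png',sc=1.25)
    print(n,c['fov_y'],c['cx'],c['cy'],(-np.array(c['R']).T@np.array(c['t'])).round(3), {k:v for k,v in c.items() if k not in('image','s','R','t')}.keys())
s=robot.sense();print(s['time'],s['tcp_pos'],s['tcp_rot'],s['gripper_width'])
c=grab('wrist');print(c.keys(),np.array(c['mount']).round(3))
E
```

```text
pics
top 43.8578958562367 323.19300109839554 249.7021735997995 [ 0.256 -0.015  1.201] dict_keys(['fov_y', 'cx', 'cy'])
side 55.38732270436398 313.8133297912764 236.4684117003102 [ 0.079 -0.561  0.679] dict_keys(['fov_y', 'cx', 'cy'])
0.1 [0.27149974 0.56226423 0.23051973] [-7.00372462e-01 -3.06226554e+00  2.72974923e-03] 0.08541658058323319
dict_keys(['image', 'fov_y', 'cx', 'cy', 'mount', 's']) [[ 0.001 -0.952 -0.305  0.078]
 [ 1.     0.001  0.     0.   ]
 [-0.    -0.305  0.952 -0.142]
 [ 0.     0.     0.     1.   ]]
```

View pics/top0.png

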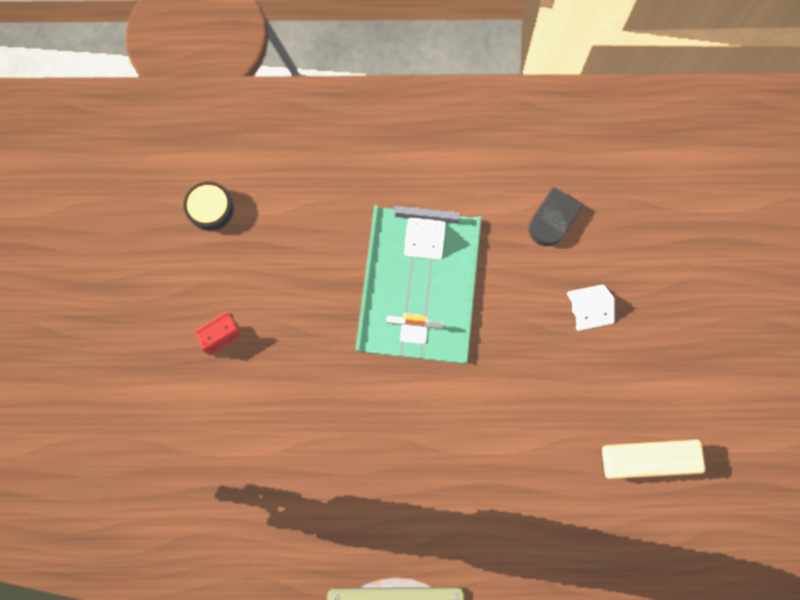

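View pics/side0.png

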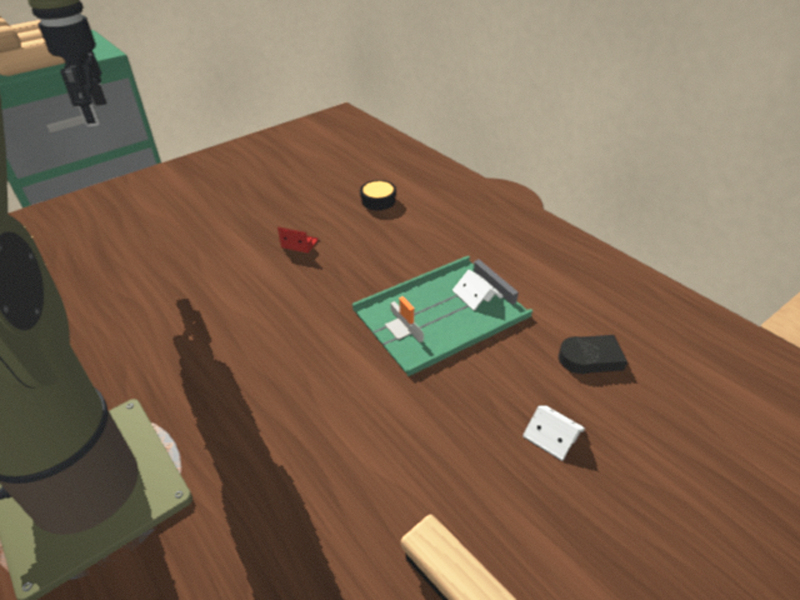

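The top view shows the rack in the middle (corners about (375,207), (481,217), (468,362), (357,350) in the upscaled picture). The red L is at (218,333), the loose ridge at (592,307), the tin at (208,205), the heel at (556,217) and the brush at (653,460). The side view shows the same layout. Next I'll zoom in.

Run:
```python
from h import *
t=grab('top'); s=grab('side')
def cr(c,x,y,w,h,sc):
    im=c['image'][y:y+h,x:x+w,::-1]; return cv2.resize(im,(int(w*sc),int(h*sc)),interpolation=cv2.INTER_CUBIC)
a=cr(t,150,240,50,50,6)   # red top
b=cr(s,210,170,60,50,6)[:, :300] # red side
d=cr(t,445,220,50,50,6)   # ridge top
r=cr(t,275,155,125,150,4)  # rack 500x600
left=np.vstack([a,d]); 
cv2.imwrite('pics/comp.png',np.hstack([left,r])[:600])
cv2.imwrite('pics/redside.png',cr(s,210,170,66,50,6))
im=t['image'].astype(int);R,G,B=im[...,0],im[...,1],im[...,2]
m=((G>R+40)&(G>B+10)).astype(np.uint8); m[:140]=0
cn=max(cv2.findContours(cv2.morphologyEx(m,cv2.MORPH_CLOSE,np.ones((15,15))),0,1)[0],key=cv2.contourArea)
q=cv2.boxPoints(cv2.minAreaRect(cn)); print(q.round(1))
P=np.array([world(t,*p,0.010)[:2] for p in q]); print(P.round(4))
c=P.mean(0); print('c',c,[np.linalg.norm(P[i]-P[i-1]).round(4) for i in range(4)])
for n,m in (('red',(R>140)&(G<70)&(B<80)),('ridge',(R>170)&(G>170)&(B>170))):
    m=m.astype(np.uint8); m[:150]=0
    k,_,st,ce=cv2.connectedComponentsWithStats(m)
    for i in range(1,k):
        if st[i,4]>60:
            cn=cv2.findContours((ce is not None)*(_==i).astype(np.uint8),0,1)[0][0]
            print(n,st[i],ce[i].round(1),cv2.minAreaRect(cn),world(t,*ce[i],0.02).round(3))
```

```text
[[284.5 280.3]
 [297.4 164.5]
 [385.6 174.3]
 [372.8 290.1]]
[[ 0.468   0.0623]
 [ 0.7168  0.0372]
 [ 0.6936 -0.1492]
 [ 0.4468 -0.1159]]
c [ 0.58129385 -0.04139227] [np.float64(0.1795), np.float64(0.2501), np.float64(0.1878), np.float64(0.2491)]
red [163 264  29  19 135] [177.5 272.6] ((177.47059631347656, 273.11761474609375), (5.830951690673828, 30.8697452545166), 59.036251068115234) [0.483 0.277 0.02 ]
ridge [151 150  29  27 627] [165.1 162.6] ((165.0, 163.0), (26.0, 28.0), 90.0) [0.719 0.315 0.02 ]
ridge [315 165  53  10 220] [341.4 169.7] ((341.1097717285156, 169.4848175048828), (52.23617935180664, 4.487367630004883), 6.170175075531006) [ 0.701 -0.056  0.02 ]
ridge [ 308  174   48  111 1652] [335.7 217.3] ((332.8739013671875, 228.8916015625), (46.1641845703125, 109.55679321289062), 3.814074993133545) [ 0.597 -0.042  0.02 ]
ridge [ 454  228   37   36 1023] [473.5 245.1] ((473.8439025878906, 245.10488891601562), (32.26748275756836, 34.99135971069336), 77.90524291992188) [ 0.537 -0.322  0.02 ]
ridge [ 482  352   81   30 1983] [521.9 366.7] ((521.9470825195312, 366.6358947753906), (25.381046295166016, 79.4227066040039), 86.49646759033203) [ 0.293 -0.401  0.02 ]
ridge [290 463  53   7 254] [317.  466.8] ((316.0, 466.0), (6.0, 52.0), 90.0) [ 0.111 -0.002  0.02 ]
```

View pics/comp.png

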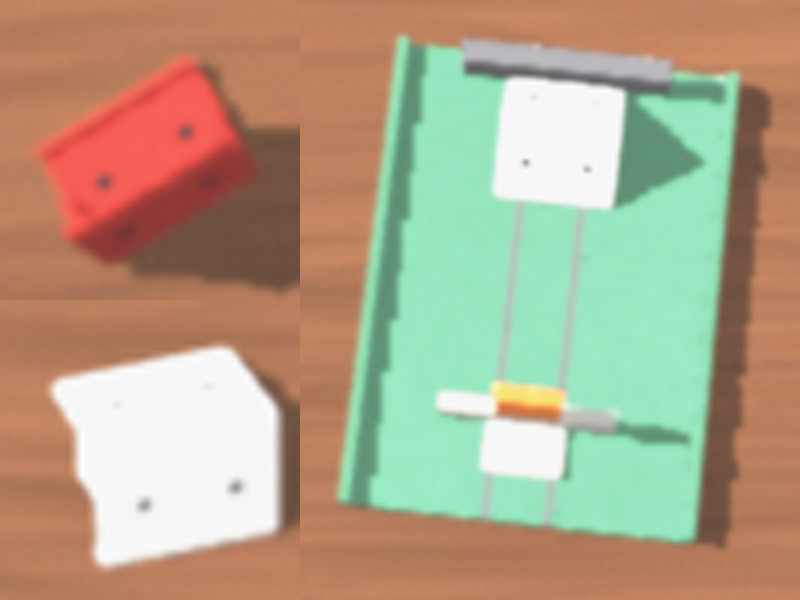

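View pics/redside.png

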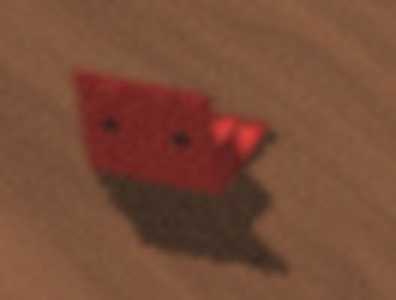

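The red piece's outer upright face looks towards the robot and to the right, so its lying leg points along world (0.85, 0.53), with its corner line at the lower right of the crop. The ridge axis is at about 101° in world, and the rack is yawed about -0.117 rad. I'll take the ridge first.

Call:
{"api": "servo_tool", "payload": {
  "linear": [
    [1.7,-5.9,-0.2],
    [1.7,-5.9,-0.2],
    [1.7,-5.9,-0.2],
    [1.7,-5.9,-0.2],
    [1.7,-5.9,-0.2],
    [1.7,-5.9,-0.2],
    [1.7,-5.9,-0.2],
    [1.7,-5.9,-0.2],
    [1.7,-5.9,-0.2],
    [1.7,-5.9,-0.2],
    [1.7,-5.9,-0.2],
    [1.7,-5.9,-0.2]
  ],
  "twist": [0.054,0.054,0.054,0.054,0.054,0.054,0.054,0.054,0.054,0.054,0.054,0.054],
  "jaw": [-1,-1,-1,-1,-1,-1,-1,-1,-1,-1,-1,-1]
}}

```text
time: 1.75
tcp_pos: [0.4762, -0.1472, 0.2074]
tcp_rot: [-0.313, 3.125, 0.0]
force: [0.8, 0.8, -0.6]
gripper_width: 0.0856
grasp_force: 0.0
```

```bash
cat >> h.py <<'E'
def st():
    s=robot.sense(); R=cv2.Rodrigues(np.array(s['tcp_rot']))[0]
    print('t',round(s['time'],2),'p',np.array(s['tcp_pos']).round(4),'yang',round(np.degrees(np.arctan2(R[1,1],R[0,1]))%180,2),'tilt',round(float(np.degrees(np.arccos(-R[2,2]))),2),'q',np.array(s['joint_pos']).round(2),'F',np.array(s['force']).round(1),'w',round(s['gripper_width'],4),'gf',round(s['grasp_force'],1))
# rack geometry from hand-read top-image corners (upscaled comp, offset 275,155, scale 4, minus 300 px)
E
python3 - <<'E'
from h import *
st()
t=grab('top')
def tc(u,v,z,ox=275,oy=155,sc=4,dx=300): return world(t,ox+(u-dx)/sc,oy+v/sc,z)
# stop-end/near-end corners: (405,40) lip top z.014; (740,75); (342,500) ; (697,540)
P=[tc(405,40,.014),tc(740,75,.010),tc(697,540,.010),tc(342,500,.014)]
P=np.array(P)[:,:2]; print(P.round(4)); fw=(P[0]+P[1]-P[2]-P[3]); print('yaw',np.arctan2(fw[1],fw[0]))
yv=P[0]-P[1]; print(np.degrees(np.arctan2(yv[1],yv[0]))-90, 'c',P.mean(0))
Q=np.array([world(t,445+u/6,220+(v-300)/6,.003)[:2] for u,v in [(52,385),(230,348),(280,530),(100,565)]])
print(Q.round(4),Q.mean(0))
A=np.array([world(t,150+u/6,240+v/6,z)[:2] for u,v,z in [(110,262,0),(255,170,0),(185,60,.004),(40,150,.004)]])
print('red',A.round(4))
E
```

```text
t 1.75 p [ 0.4762 -0.1472  0.2074] yang 101.45 tilt 0.04 q [ 0.51  0.59 -0.48  1.96  0.42  0.69  1.54] F [ 0.8  0.8 -0.6] w 0.0856 gf 0.0
[[ 0.714   0.0289]
 [ 0.6949 -0.1479]
 [ 0.447  -0.1189]
 [ 0.4678  0.0601]]
yaw -0.12124139437933344
-6.186793043468569 c [ 0.580914   -0.04445483]
[[ 0.5641 -0.2872]
 [ 0.5769 -0.3496]
 [ 0.5124 -0.3624]
 [ 0.5005 -0.3001]] [ 0.53847159 -0.32480333]
red [[0.4642 0.3   ]
 [0.4958 0.2521]
 [0.5336 0.2769]
 [0.5024 0.3249]]
```

Call:
{"api": "servo_tool", "payload": {
  "linear": [
    [1.3,-4.4,-2.0],
    [1.7,-4.6,-2.0],
    [1.7,-4.6,-2.5],
    [1.5,-4.2,-2.5],
    [0,0,0]
  ],
  "twist": [0,0,0,0,0],
  "jaw": [-1,-1,-1,-1,-1]
}}

```text
time: 2.42
tcp_pos: [0.5359, -0.3273, 0.1145]
tcp_rot: [0.3, -3.123, 0.001]
force: [-0.8, 0.6, 0.1]
gripper_width: 0.0857
grasp_force: 0.0
```

Run:
```python
from h import *
st(); c=grab('wrist'); 
im=c['image'].copy()
for X in [(0.5641,-.2872,.003),(.5769,-.3496,.003),(.5124,-.3624,.003),(.5005,-.3001,.003)]:
    u=px(c,X); cv2.circle(im,(int(u[0]),int(u[1])),4,(255,0,0),1)
c['image']=im; save(c,'w1.png')
```

```text
t 2.42 p [ 0.5359 -0.3273  0.1145] yang 100.98 tilt 0.22 q [ 0.71  0.87 -0.44  1.64  0.5   0.75  1.8 ] F [-0.8  0.6  0.1] w 0.0857 gf 0.0
```

View pics/w1.png

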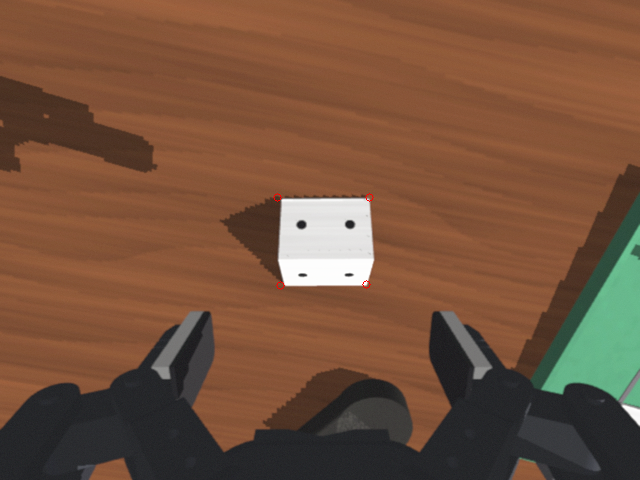

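The wrist view shows the ridge between the jaws, centre about (325,240), within 3 px of the prediction and square to the fingers. I'll descend and grip.

Call:
{"api": "servo_tool", "payload": {
  "linear": [
    [0.25,0.4,-4.0],
    [0,0,-4.0],
    [0,0,-2.0],
    [0,0,-0.9],
    [0,0,0],
    [0,0,0],
    [0,0,0],
    [0,0,0],
    [0,0,0],
    [0,0,0]
  ],
  "twist": [0,0,0,0,0,0,0,0,0,0],
  "jaw": [-1,-1,-1,-1,-1,0.6,0.6,0.6,0.6,0.6],
  "squeeze": 50
}}

```text
time: 3.72
tcp_pos: [0.5413, -0.32, 0.01]
tcp_rot: [-0.31, 3.124, -0.003]
force: [-0.0, -0.7, 4.8]
gripper_width: 0.059
grasp_force: 54.6
```

Call:
{"api": "servo_tool", "payload": {
  "linear": [
    [0,0,3.0],
    [0,0,5.0],
    [0.5,3.6,0],
    [0.5,4.0,0],
    [0.6,4.0,0],
    [0.6,4.0,0],
    [0.6,4.0,0],
    [0.6,4.0,0],
    [0.7,4.0,0],
    [0,0,0],
    [0,0,0]
  ],
  "twist": [0,0,0,-0.05,-0.05,-0.05,-0.05,-0.05,-0.06,0,0],
  "jaw": [0.6,0.6,0.6,0.6,0.6,0.6,0.6,0.6,0.6,0.6,0.6]
}}

```text
time: 5.1
tcp_pos: [0.581, -0.0439, 0.0885]
tcp_rot: [-0.175, -3.137, 0.001]
force: [0.7, -0.7, -1.6]
gripper_width: 0.0588
grasp_force: 54.7
```

Run:
```python
from h import *
st(); c=grab('wrist'); t=grab('top')
ex,ey=np.array([.993,-.119,0]),np.array([.119,.993,0]); O=np.array([.606,-.047,0])
im=c['image'].copy()
for x,y,z in [(-150,85,6),(-150,-85,6),(85,0,6),(85,55,6),(85,-55,6),(85,30,6),(21,30,6),(21,-30,6)]:
    u=px(c,O+ex*x/1e3+ey*y/1e3+[0,0,z/1e3]); cv2.circle(im,(int(u[0]),int(u[1])),4,(255,0,255),1)
c['image']=im; save(c,'w2.png')
```

```text
t 5.1 p [ 0.581  -0.0439  0.0885] yang 83.61 tilt 0.05 q [ 0.15  0.84 -0.26  1.8   0.38  0.55  1.1 ] F [ 0.7 -0.7 -1.6] w 0.0588 gf 54.7
```

View pics/w2.png

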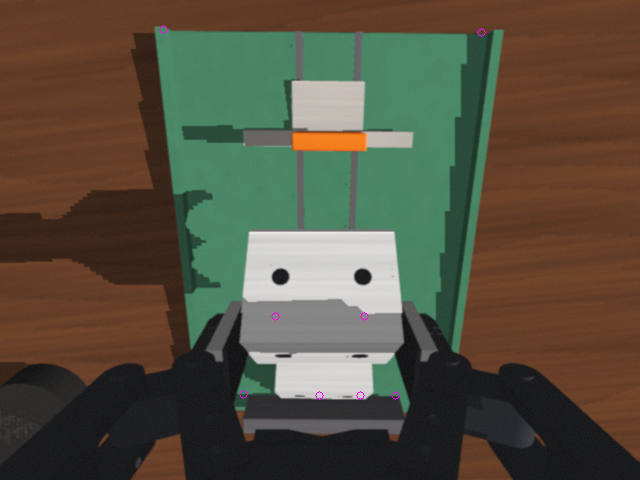

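The hover view shows the rack's inner lip corners at (170,33) and (490,33) and the rail centre at 328, so the rack lies 4 mm further to +y than estimated. Its yaw and x match. The resident is centred at (324,380), and the tab is at (330,140).

Call:
{"api": "servo_tool", "payload": {
  "linear": [
    [0,0.4,-2.0],
    [0,0,-3.0],
    [0,0,-1.5],
    [0,0,-0.7],
    [0,0,0],
    [0,0,0],
    [0,0,0],
    [0,0,0],
    [0,0,4.0],
    [0,0,4.0],
    [0,0,0]
  ],
  "twist": [0,0,0,0,0,0,0,0,0,0,0],
  "jaw": [0.6,0.6,0.6,0.6,0.6,-1,-1,-1,-1,-1,-1]
}}

```text
time: 6.58
tcp_pos: [0.5836, -0.039, 0.0993]
tcp_rot: [0.176, 3.13, 0.001]
force: [-0.8, -0.4, 0.2]
gripper_width: 0.0857
grasp_force: 0.0
```

Run:
```python
from h import *
st(); c=grab('wrist'); t=grab('top')
ex,ey=np.array([.993,-.119,0]),np.array([.119,.993,0]); O=np.array([.606,-.043,0])
im=c['image'].astype(int)
m=((im[...,0]>200)&(im[...,1]>90)&(im[...,1]<190)&(im[...,2]<90)).astype(np.uint8)
k,l,s,ce=cv2.connectedComponentsWithStats(m); i=1+s[1:,4].argmax(); print('tab',s[i])
x,y,w,h=s[i][:4]
for v in (y,y+h): 
    for z in (.057,): 
        p=world(c,x+w/2,v,z)-O; print(v,z,(p@ex).round(4),(p@ey).round(4))
for X in [(-11,0,42),(-56,30,10),(-56,-30,10),(53,0,42)]:
    print(X,np.round(px(c,O+ex*X[0]/1e3+ey*X[1]/1e3+[0,0,X[2]/1e3])))
save(c,'w3.png')
```

```text
t 6.58 p [ 0.5836 -0.039   0.0993] yang 83.58 tilt 0.37 q [ 0.14  0.83 -0.27  1.8   0.38  0.56  1.09] F [-0.8 -0.4  0.2] w 0.0857 gf 0.0
tab [ 283  127   70   17 1136]
127 0.057 -0.0987 -0.0004
144 0.057 -0.0909 -0.0004
(-11, 0, 42) [318. 284.]
(-56, 30, 10) [367. 197.]
(-56, -30, 10) [271. 197.]
(53, 0, 42) [318. 377.]
```

View pics/w3.png

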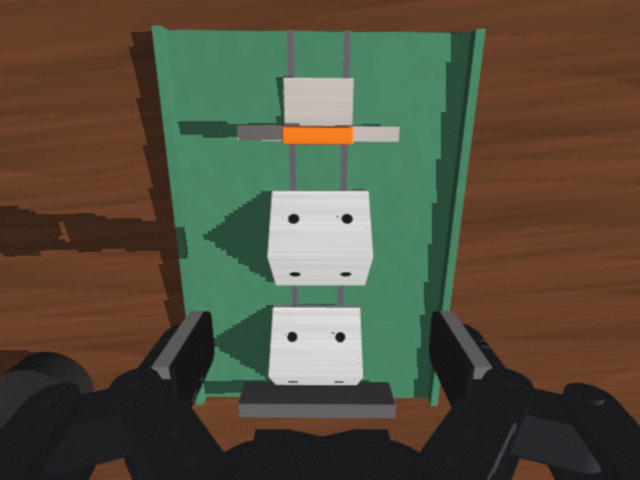

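The ridge is down in the rack at about x = -28, square and centred like the resident at (318,345). The tab's rear is at x ≈ -99. Next I'll push the follower from behind.

Call:
{"api": "servo_tool", "payload": {
  "linear": [
    [-3.5,0.4,0],
    [-3.5,0.4,0],
    [-3.5,0.3,0],
    [0,0,-2],
    [0,0,-3],
    [0,0,-1.4],
    [1.5,-0.18,0],
    [1,-0.12,0],
    [1,-0.12,0],
    [1,-0.12,0],
    [0.5,-0.06,0],
    [0,0,0]
  ],
  "twist": [0,0,0,0,0,0,0,0,0,0,0,0],
  "jaw": [1,1,1,1,1,1,1,1,1,1,1,1]
}}

```text
time: 8.18
tcp_pos: [0.5273, -0.0344, 0.0325]
tcp_rot: [0.176, 3.135, 0.0]
force: [-0.7, 0.3, -0.6]
gripper_width: 0.0
grasp_force: 0.5
```

Call:
{"api": "servo_tool", "payload": {
  "linear": [
    [0.3,-0.04,0],
    [0.3,-0.04,0],
    [0,0,0]
  ],
  "twist": [0,0,0],
  "jaw": [1,1,1]
}}

```text
time: 8.55
tcp_pos: [0.5325, -0.035, 0.0325]
tcp_rot: [0.176, 3.136, -0.0]
force: [-3.2, 1.0, 1.9]
gripper_width: -0.0001
grasp_force: 1.7
```

Call:
{"api": "servo_tool", "payload": {
  "linear": [
    [0.3,-0.04,0],
    [0.3,-0.04,0],
    [0.3,-0.04,0],
    [0,0,0]
  ],
  "twist": [0,0,0,0],
  "jaw": [1,1,1,1]
}}

```text
time: 9.05
tcp_pos: [0.5421, -0.0363, 0.0324]
tcp_rot: [0.176, 3.135, 0.0]
force: [-3.1, -0.8, 1.5]
gripper_width: 0.0
grasp_force: 1.3
```

Call:
{"api": "servo_tool", "payload": {
  "linear": [
    [0.2,-0.02,0],
    [0,0,0]
  ],
  "twist": [0,0],
  "jaw": [1,1]
}}

```text
time: 9.3
tcp_pos: [0.5434, -0.0365, 0.0323]
tcp_rot: [0.176, 3.136, 0.0]
force: [-3.7, -0.6, 2.5]
gripper_width: -0.0001
grasp_force: 1.6
```

Call:
{"api": "servo_tool", "payload": {
  "linear": [
    [0.2,-0.02,0],
    [0,0,0]
  ],
  "twist": [0,0],
  "jaw": [1,1]
}}

```text
time: 9.55
tcp_pos: [0.545, -0.0366, 0.0323]
tcp_rot: [-0.176, -3.136, 0.0]
force: [-5.3, -0.4, 3.2]
gripper_width: 0.0005
grasp_force: 2.2
```

Call:
{"api": "servo_tool", "payload": {
  "linear": [
    [0.2,-0.02,0],
    [0.2,-0.02,0],
    [0,0,0]
  ],
  "twist": [0,0,0],
  "jaw": [1,1,1]
}}

```text
time: 9.93
tcp_pos: [0.545, -0.0368, 0.032]
tcp_rot: [-0.174, -3.129, 0.002]
force: [-10.7, 1.9, 7.6]
gripper_width: 0.0003
grasp_force: 5.6
```

Call:
{"api": "servo_tool", "payload": {
  "linear": [
    [0.2,-0.02,0],
    [0.2,-0.02,0],
    [0,0,0]
  ],
  "twist": [0,0,0],
  "jaw": [1,1,1]
}}

```text
time: 10.3
tcp_pos: [0.545, -0.037, 0.0317]
tcp_rot: [-0.173, -3.121, 0.003]
force: [-17.2, 2.5, 12.1]
gripper_width: 0.0003
grasp_force: 8.9
```

Run:
```python
from h import *
st(); c=grab('top')
ex,ey=np.array([.993,-.119,0]),np.array([.119,.993,0]); O=np.array([.606,-.043,0])
im=c['image'].copy(); im=cv2.resize(im[155:305,275:400],None,fx=4,fy=4,interpolation=cv2.INTER_CUBIC); cv2.imwrite('pics/x.png',im[:,:,::-1])
```

```text
t 10.3 p [ 0.545  -0.037   0.0317] yang 83.66 tilt 0.89 q [ 0.1   0.91 -0.2   1.92  0.45  0.37  1.02] F [-17.2   2.5  12.1] w 0.0003 gf 8.9
```

The row is blocked and tight with the TCP at x = 0.545. I'll back off and go to the red piece.

Call:
{"api": "servo_tool", "payload": {
  "linear": [
    [-3.3,0.3,0],
    [0,0,4.0],
    [0,0,4.0],
    [-0.3,4.0,0],
    [-0.3,5.0,0],
    [-0.4,5.0,0],
    [-0.4,5.0,0],
    [-0.5,5.0,0],
    [-0.5,4.6,0],
    [-0.6,3.1,0],
    [0,0,0],
    [0,0,0]
  ],
  "twist": [0,0,0,0.1,0.1,0.1,0.1,0.1,0.1,0.09,0,0],
  "jaw": [1,1,1,0,-1,-1,-1,-1,-1,-1,-1,-1]
}}

```text
time: 11.85
tcp_pos: [0.4915, 0.282, 0.1123]
tcp_rot: [-0.892, 3.011, -0.001]
force: [-0.3, -1.3, 0.4]
gripper_width: 0.0855
grasp_force: 0.0
```

Run:
```python
from h import *
st(); c=grab('wrist'); t=grab('top')
im=c['image'].copy()
for X in [(.4642,.300,0),(.4958,.2521,0),(.5336,.2769,.004),(.5024,.3249,.004),(.490,.282,.012)]:
    u=px(c,X); cv2.circle(im,(int(u[0]),int(u[1])),4,(255,255,0),1)
b=t['image'][155:305,275:400]; b=cv2.resize(b,(250,300),interpolation=cv2.INTER_CUBIC)
im=cv2.hconcat([im[:,100:540],cv2.copyMakeBorder(b,0,180,0,0,0)])
cv2.imwrite('pics/w4.png',im[:,:,::-1])
```

```text
t 11.85 p [0.4915 0.282  0.1123] yang 123.02 tilt 0.09 q [-0.37  0.8  -0.39  1.84  0.52  0.6   1.06] F [-0.3 -1.3  0.4] w 0.0855 gf 0.0
```

View pics/w4.png

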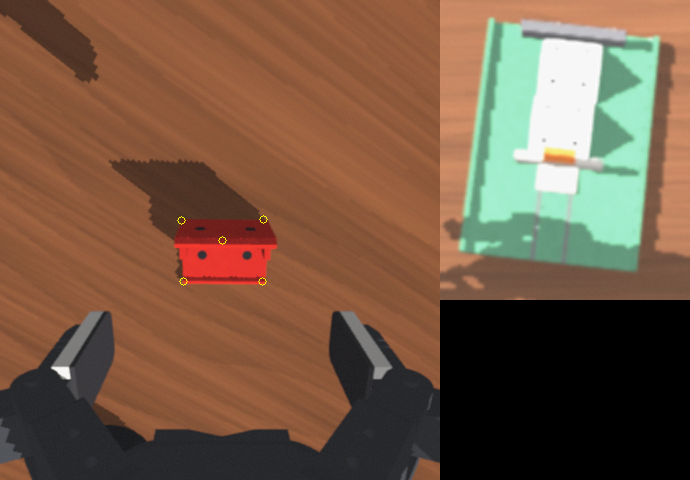

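The red piece is square to the jaws with its corner line at row 220, about 4 px right of the prediction. The inset shows the row tight against the stop. I'll descend and grip low, because the pads stand back about 6 mm at this opening.

Call:
{"api": "servo_tool", "payload": {
  "linear": [
    [-0.25,0.15,-4.0],
    [0,0,-4.0],
    [0,0,-2.0],
    [0,0,-0.9],
    [0,0,0],
    [0,0,0]
  ],
  "twist": [0,0,0,0,0,0],
  "jaw": [-1,-1,-1,-1,-1,-1],
  "squeeze": 30
}}

```text
time: 12.7
tcp_pos: [0.4885, 0.2843, 0.0042]
tcp_rot: [-0.894, 3.01, 0.001]
force: [-0.5, 0.1, 0.6]
gripper_width: 0.0856
grasp_force: 0.0
```

Call:
{"api": "servo_tool", "payload": {
  "linear": [
    [0,0,-0.4],
    [0,0,0],
    [0,0,0],
    [0,0,0],
    [0,0,0],
    [0,0,0]
  ],
  "twist": [0,0,0,0,0,0],
  "jaw": [-1,0.6,0.6,0.6,0.6,0.6]
}}

```text
time: 13.45
tcp_pos: [0.4879, 0.2841, -0.0004]
tcp_rot: [-0.895, 3.011, -0.0]
force: [-0.8, -0.9, 5.6]
gripper_width: 0.0595
grasp_force: 33.2
```

Call:
{"api": "servo_tool", "payload": {
  "linear": [
    [0,0,3.0],
    [0,0,5.0],
    [0.8,-1.3,2.0],
    [1.6,-4.0,0],
    [1.6,-4.0,0],
    [1.6,-4.0,0],
    [1.6,-4.0,0],
    [1.7,-4.0,0],
    [1.7,-4.0,0],
    [1.7,-4.0,0],
    [1.5,-3.65,0],
    [0,0,0]
  ],
  "twist": [0,0,0,-0.08,-0.09,-0.09,-0.09,-0.09,-0.09,-0.09,-0.075,0],
  "jaw": [0.6,0.6,0.6,0.6,0.6,0.6,0.6,0.6,0.6,0.6,0.6,0.6]
}}

```text
time: 14.95
tcp_pos: [0.6261, -0.051, 0.0984]
tcp_rot: [0.195, 3.135, -0.006]
force: [0.0, 0.5, -1.3]
gripper_width: 0.0594
grasp_force: 33.6
```

Run:
```python
from h import *
st(); c=grab('wrist'); s=grab('side')
p=np.array(c['s']['tcp_pos'])-[.606,-.043,0]; print('rack',p@[.993,-.119,0],p@[.119,.993,0])
b=cv2.resize(s['image'][180:310,270:440],(510,390),interpolation=cv2.INTER_CUBIC)
w=cv2.resize(c['image'][150:480,180:460],None,fx=1,fy=1)
cv2.imwrite('pics/w5.png',np.hstack([cv2.copyMakeBorder(w,0,60,0,0,0),b])[:,:,::-1])
```

```text
t 14.95 p [ 0.6261 -0.051   0.0984] yang 82.89 tilt 0.21 q [ 0.17  0.87 -0.3   1.66  0.38  0.67  1.12] F [ 0.   0.5 -1.3] w 0.0594 gf 33.6
rack 0.020946667285644205 -0.005588543154056913
```

View pics/w5.png

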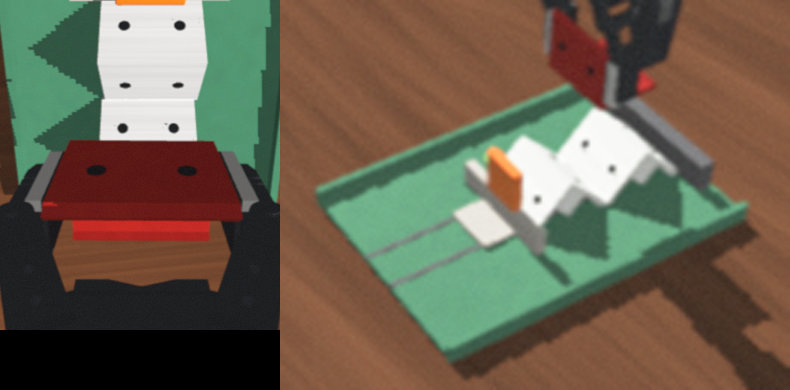

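The red L hangs level with its upright towards the robot, at rack x = 21 and y = -5.6, so I'll correct y. Lowering it presses the lying leg on the resident's ridge, which pivots it to 45° in the pads.

Call:
{"api": "servo_tool", "payload": {
  "linear": [
    [0,0.57,-2.5],
    [0,0,-2.5],
    [0,0,-0.6],
    [0,0,-0.5],
    [0,0,-0.5],
    [0,0,0]
  ],
  "twist": [0,0,0,0,0,0],
  "jaw": [0.6,0.6,0.6,0.6,0.6,0.6]
}}

```text
time: 15.8
tcp_pos: [0.6238, -0.0381, 0.0347]
tcp_rot: [-0.181, -3.133, -0.001]
force: [-5.7, 1.9, 6.0]
gripper_width: 0.0598
grasp_force: 30.8
```

Call:
{"api": "servo_tool", "payload": {
  "linear": [
    [0,0,-0.5],
    [0,0,-0.5],
    [0,0,0]
  ],
  "twist": [0,0,0],
  "jaw": [0.6,0.6,0.6]
}}

```text
time: 16.18
tcp_pos: [0.6237, -0.0381, 0.0243]
tcp_rot: [-0.181, -3.133, -0.001]
force: [-5.6, 2.4, 4.0]
gripper_width: 0.0592
grasp_force: 31.3
```

Call:
{"api": "servo_tool", "payload": {
  "linear": [
    [0,0,1.0],
    [0,0,0.8],
    [0.1,-0.65,0],
    [0,0,0],
    [0,0,0]
  ],
  "twist": [0,0,0,0,0],
  "jaw": [0.6,0.6,0.6,0.6,0.6]
}}

```text
time: 16.8
tcp_pos: [0.6265, -0.0464, 0.041]
tcp_rot: [-0.184, -3.136, -0.0]
force: [-0.3, 1.1, -1.1]
gripper_width: 0.0594
grasp_force: 33.2
```

Run:
```python
from h import *
st(); c=grab('wrist'); s=grab('side')
p=np.array(c['s']['tcp_pos'])-[.606,-.043,0]; print('rack',p@[.993,-.119,0],p@[.119,.993,0])
b=cv2.resize(s['image'][180:310,300:440],(420,390),interpolation=cv2.INTER_CUBIC)
w=c['image'][90:480,140:500]
cv2.imwrite('pics/w6.png',np.hstack([w,b])[:,:,::-1])
```

```text
t 16.8 p [ 0.6265 -0.0464  0.041 ] yang 83.28 tilt 0.03 q [ 0.15  0.96 -0.27  1.67  0.42  0.57  1.09] F [-0.3  1.1 -1.1] w 0.0594 gf 33.2
rack 0.02077608234950133 -0.0009538681501909502
```

View pics/w6.png

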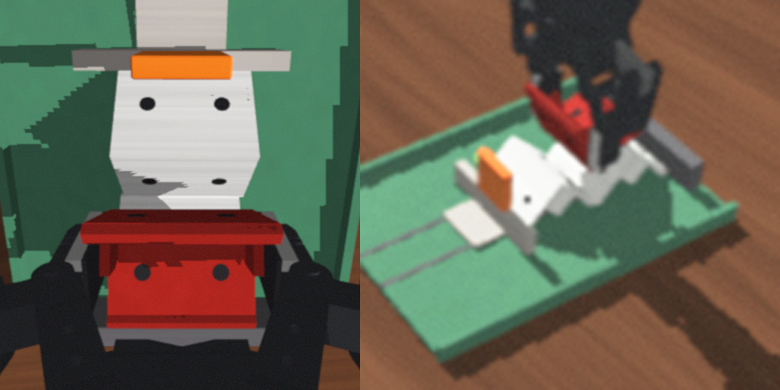

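It has pivoted to a near-45° V (mid at column 182, in line with the tab and ridge at 182–184). Now I'll seat it.

Call:
{"api": "servo_tool", "payload": {
  "linear": [
    [-0.1,0,-1.0],
    [0,0,-0.7],
    [0,0,-0.4],
    [0,0,0]
  ],
  "twist": [0,0,0,0],
  "jaw": [0.6,0.6,0.6,0.6]
}}

```text
time: 17.4
tcp_pos: [0.6251, -0.046, 0.0201]
tcp_rot: [-0.183, -3.135, 0.0]
force: [-2.1, 0.5, 4.2]
gripper_width: 0.0594
grasp_force: 34.8
```

Call:
{"api": "servo_tool", "payload": {
  "linear": [
    [0,0,-0.3],
    [0,0,-0.2],
    [0,0,0]
  ],
  "twist": [0,0,0],
  "jaw": [0.6,0.6,0.6]
}}

```text
time: 17.77
tcp_pos: [0.6256, -0.046, 0.0156]
tcp_rot: [-0.183, -3.136, 0.0]
force: [-3.1, 0.2, 6.5]
gripper_width: 0.0593
grasp_force: 35.9
```

Call:
{"api": "servo_tool", "payload": {
  "linear": [
    [0,0,-0.2],
    [0,0,0],
    [0,0,0]
  ],
  "twist": [0,0,0],
  "jaw": [0.6,0.6,0.6]
}}

```text
time: 18.15
tcp_pos: [0.6259, -0.046, 0.0142]
tcp_rot: [0.184, 3.136, -0.0]
force: [-3.4, 0.2, 9.1]
gripper_width: 0.0591
grasp_force: 38.6
```

Call:
{"api": "servo_tool", "payload": {
  "linear": [
    [0,0,-0.2],
    [0,0,0],
    [0,0,0],
    [0,0,0],
    [0,0,0],
    [0,0,0],
    [0,0,3],
    [0,0,4],
    [0,0,3],
    [0,0,0]
  ],
  "twist": [0,0,0,0,0,0,0,0,0,0],
  "jaw": [0.6,0.6,-1,-1,-1,-1,-1,-1,-1,-1]
}}

```text
time: 19.4
tcp_pos: [0.6276, -0.0461, 0.1138]
tcp_rot: [0.183, 3.131, 0.001]
force: [-0.1, 0.5, 0.2]
gripper_width: 0.0855
grasp_force: 0.0
```

Run:
```python
from h import *
st(); c=grab('wrist'); s=grab('side')
b=cv2.resize(s['image'][180:310,300:440],(420,390),interpolation=cv2.INTER_CUBIC)
w=c['image'][90:480,140:500]
cv2.imwrite('pics/w7.png',np.hstack([w,b])[:,:,::-1])
```

```text
t 19.4 p [ 0.6276 -0.0461  0.1138] yang 83.29 tilt 0.3 q [ 0.17  0.85 -0.32  1.65  0.38  0.69  1.12] F [-0.1  0.5  0.2] w 0.0855 gf 0.0
```

View pics/w7.png

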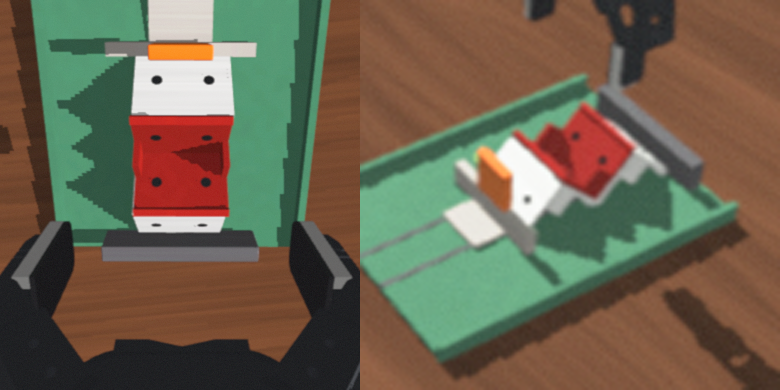

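The red piece is seated as a V flush between the ridges, with its ends in line. I'll push the follower tight again.

Call:
{"api": "servo_tool", "payload": {
  "linear": [
    [-3.5,0.4,0],
    [-3.5,0.5,0],
    [-3.8,0.4,0],
    [0,0,0],
    [0,0,-3],
    [0,0,-3],
    [0,0,-2.1],
    [0.8,-0.1,0],
    [0.5,-0.06,0],
    [0,0,0]
  ],
  "twist": [0,0,0,0,0,0,0,0,0,0],
  "jaw": [1,1,1,1,1,1,1,1,1,1]
}}

```text
time: 20.75
tcp_pos: [0.5324, -0.0349, 0.0311]
tcp_rot: [0.184, 3.133, 0.001]
force: [0.0, 0.6, 0.2]
gripper_width: 0.0001
grasp_force: 0.0
```

Call:
{"api": "servo_tool", "payload": {
  "linear": [
    [0.4,-0.05,0],
    [0.3,-0.03,0],
    [0.2,-0.02,0],
    [0,0,0]
  ],
  "twist": [0,0,0,0],
  "jaw": [1,1,1,1]
}}

```text
time: 21.25
tcp_pos: [0.5399, -0.0357, 0.0304]
tcp_rot: [0.183, 3.136, 0.0]
force: [-0.2, 1.1, 0.3]
gripper_width: 0.0002
grasp_force: 0.0
```

Call:
{"api": "servo_tool", "payload": {
  "linear": [
    [0.2,-0.02,0],
    [0.2,-0.02,0],
    [0,0,0]
  ],
  "twist": [0,0,0],
  "jaw": [1,1,1]
}}

```text
time: 21.62
tcp_pos: [0.5439, -0.0361, 0.0303]
tcp_rot: [0.183, 3.136, 0.0]
force: [-1.8, 1.0, -0.0]
gripper_width: 0.0001
grasp_force: 0.0
```

Call:
{"api": "servo_tool", "payload": {
  "linear": [
    [0.3,-0.03,0],
    [0.3,-0.03,0],
    [0.2,-0.02,0],
    [0,0,0]
  ],
  "twist": [0,0,0,0],
  "jaw": [1,1,1,1]
}}

```text
time: 22.12
tcp_pos: [0.5449, -0.0366, 0.0297]
tcp_rot: [-0.181, -3.123, 0.003]
force: [-10.9, 2.0, 8.9]
gripper_width: -0.0001
grasp_force: 6.0
```

Call:
{"api": "servo_tool", "payload": {
  "linear": [
    [0.3,-0.03,0],
    [0.2,-0.02,0],
    [0,0,0]
  ],
  "twist": [0,0,0],
  "jaw": [1,1,1]
}}

```text
time: 22.5
tcp_pos: [0.5449, -0.0368, 0.0294]
tcp_rot: [-0.179, -3.114, 0.005]
force: [-20.4, 3.5, 14.4]
gripper_width: -0.0001
grasp_force: 10.3
```

Call:
{"api": "servo_tool", "payload": {
  "linear": [
    [-3.5,0.3,0],
    [0,0,4],
    [0,0,5],
    [0,0,5],
    [-4,0,4],
    [0,0,0],
    [0,0,0]
  ],
  "twist": [0,0,0,0,0,0,0],
  "jaw": [1,1,1,1,1,1,1]
}}

```text
time: 23.38
tcp_pos: [0.4824, -0.0346, 0.2102]
tcp_rot: [0.184, 3.135, 0.0]
force: [0.3, -0.2, 0.4]
gripper_width: -0.0001
grasp_force: 0.0
```

Run:
```python
from h import *
st(); t=grab('top'); s=grab('side')
ex,ey=np.array([.993,-.119,0]),np.array([.119,.993,0]); O=np.array([.606,-.043,0])
im=t['image'].astype(int); R,G,B=im[...,0],im[...,1],im[...,2]
def box(n,m):
    m=m.astype(np.uint8); m[:150]=0; m[320:]=0; m[:,:270]=0; m[:,400:]=0
    k,l,stt,ce=cv2.connectedComponentsWithStats(m); i=1+stt[1:,4].argmax()
    print(n,stt[i],cv2.minAreaRect(cv2.findContours((l==i).astype(np.uint8),0,1)[0][0]))
    return ce[i],stt[i]
c,_=box('red',(R>110)&(G<80)&(B<90)); 
print('pred red',np.round(px(t,O+ex*.021+[0,0,.032]),1), 'meas',c.round(1), 'edges pred',[np.round(px(t,O+ex*x+[0,0,.043]),1) for x in (-.0115,.0535)])
c,_=box('tab',(R>180)&(G>90)&(G<200)&(B<110)); print(c.round(1),'pred top',np.round(px(t,O+ex*-.047+[0,0,.057]),1),'1cm back',np.round(px(t,O+ex*-.057+[0,0,.057]),1))
```

```text
t 23.38 p [ 0.4824 -0.0346  0.2102] yang 83.29 tilt 0.06 q [ 0.22  0.56 -0.38  2.    0.34  0.64  1.07] F [ 0.3 -0.2  0.4] w -0.0001 gf 0.0Traceback (most recent call last):
  File "<stdin>", line 10, in <module>
  File "<stdin>", line 7, in box
ValueError: attempt to get argmax of an empty sequence
```

Run:
```python
from h import *
c=grab('wrist')
ex,ey=np.array([.993,-.119,0]),np.array([.119,.993,0]); O=np.array([.606,-.043,0])
im=c['image'].astype(int); R,G,B=im[...,0],im[...,1],im[...,2]
for n,m in (('red',(R>70)&(G<R/2.5)&(B<R/2)),('tab',(R>180)&(G>80)&(G<200)&(B<100))):
    k,l,s,ce=cv2.connectedComponentsWithStats(m.astype(np.uint8)); 
    if k<2: print(n,'none'); continue
    i=1+s[1:,4].argmax(); print(n,s[i],cv2.minAreaRect(cv2.findContours((l==i).astype(np.uint8),0,1)[0][0]))
    x,y,w,h=s[i][:4]
    for z in (.057,) if n=='tab' else (.042,):
        for v in (y,y+h): 
            for u in (x,x+w): p=world(c,u,v,z)-O; print(z,(p@ex).round(4),(p@ey).round(4))
```

```text
red none
tab [338 304   8   4  28] ((341.5, 305.5), (3.0, 7.0), 90.0)
0.057 -0.0516 0.0091
0.057 -0.0517 0.016
0.057 -0.0478 0.0091
0.057 -0.0478 0.0161
```

Call:
{"api": "servo_tool", "payload": {
  "linear": [
    [0,5,2],
    [0,6,0],
    [0,6,0],
    [0,6,0],
    [0,6,0],
    [0,0,0]
  ],
  "twist": [0,0,0,0,0,0],
  "jaw": [1,1,1,1,1,1]
}}

```text
time: 24.28
tcp_pos: [0.4803, 0.2631, 0.2295]
tcp_rot: [-0.168, -3.136, -0.008]
force: [-0.5, -0.1, 0.6]
gripper_width: -0.0001
grasp_force: 0.0
```

Run:
```python
from h import *
ex,ey=np.array([.993,-.119,0]),np.array([.119,.993,0]); O=np.array([.606,-.043,0])
for cam in('top','side'):
    c=grab(cam); im=c['image'].astype(int); R,G,B=im[...,0],im[...,1],im[...,2]
    for n,m,xs,z in (('red',(R>70)&(G<R/2.5)&(B<R/2),(-.0115,.0535),.0425),('tab',(R>150)&(G>R*.45)&(G<R*.85)&(B<R*.5),(-.051,-.043),.057)):
        m=m.astype(np.uint8); m[:150]=0; m[320:]=0; m[:,:270]=0; m[:,450:]=0
        k,l,s,ce=cv2.connectedComponentsWithStats(m)
        if k<2: print(cam,n,'none'); continue
        i=1+s[1:,4].argmax(); print(cam,n,s[i],'bbox',s[i][:2],s[i][:2]+s[i][2:4])
        hw=.030 if n=='red' else .017
        print('  pred corners',[np.round(px(c,O+ex*x+ey*y+[0,0,z]),1).tolist() for x in xs for y in (-hw,hw)])
        if cam=='top':
            r=cv2.minAreaRect(cv2.findContours((l==i).astype(np.uint8),0,1)[0][0]); print('  rect',r)
            q=np.array([world(c,*p,z)-O for p in cv2.boxPoints(r)]); print('  rack',np.c_[q@ex,q@ey].round(4).tolist())
```

```text
top red [324 185  29  30 687] bbox [324 185] [353 215]
  pred corners [[350.3, 217.0], [320.7, 213.8], [353.5, 186.6], [324.4, 183.4]]
  rect ((337.88409423828125, 199.54269409179688), (26.61400032043457, 26.945295333862305), 6.34019136428833)
  rack [[-0.0061, 0.0257], [0.0513, 0.0261], [0.0511, -0.0283], [-0.0062, -0.0282]]
top tab [ 270  150  170   38 2327] bbox [270 150] [440 188]
  pred corners [[342.0, 233.3], [325.0, 231.4], [342.4, 229.4], [325.4, 227.6]]
  rect ((354.3367919921875, 163.99026489257812), (35.6239128112793, 170.78546142578125), 86.2786865234375)
  rack [[0.1033, 0.1518], [0.1669, -0.193], [0.0904, -0.2031], [0.028, 0.137]]
side red [353 215  37  30 522] bbox [353 215] [390 245]
  pred corners [[366.7, 240.4], [350.1, 224.6], [391.5, 229.3], [374.3, 214.3]]
side tab [339 229  11  21 132] bbox [339 229] [350 250]
  pred corners [[347.6, 238.5], [338.3, 229.3], [350.9, 237.1], [341.5, 227.9]]
```

```bash
python3 -c "
from bench import robot
print(robot.sign_off())"
```

```text
the job is handed in; nothing more can be done
None
```

I packed the row tight against the stop: the ridge is up, the red V is seated in the valley, and the follower is closed. I handed the job in at about 24 s with no verdict returned, and viewed 11 pictures, one over the limit of 10.

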